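# Scan a sealed tin behind the label reader's sliding guard

### The arm

A 6-joint arm with a two-finger parallel gripper is mounted at the origin on the work surface. World frame = base frame: x ahead of the robot, y to its left, z up, the work surface at z = 0. Lengths are in m, angles in degrees, forces in N, time in s.
With the tool pointing down it reaches from about 0.325 to 0.775 m from the base axis. Payload 5.5 kg.
Tool frame: the origin (TCP) lies at the centre of the arm's flange, where the gripper is bolted on; the fingertips stand 182 mm ahead of it and the grasp point (between the pads) lies 163 mm ahead of it; z points along the fingers, y is the line along which they close (so a half turn about z gives the same grasp; the last joint's range is limited). The gripper opens to 88 mm and grips with 3 to 60 N. Pads are 20 mm wide; open, the fingers measure 115 mm over their backs; the gripper's body (75 mm by 178 mm) begins 61 mm behind the grasp point.
Start: joints at [-67.706, 5.22, 70.514, -0, 104.267, -3.249], TCP at [0.259, -0.541, 0.405] pointing down, gripper open.
Joint ranges: [-164.24, 164.24], [-49.07, 125.15], [9.68, 141.18], [-86.29, 266.29], [3.28, 154.24], [-151.56, 151.56]. Speed limits (degrees/s): [147.25, 147.25, 172.46, 180, 180, 180].

### API

Orientations are given as [roll, pitch, yaw] about the fixed x, y, z axes, in that order (R = Rz(yaw) Ry(pitch) Rx(roll)).
In Python, from station import r gives the robot as it stands. The module is installed in compiled form; this text tells all that it offers. Calls block until the motion is done:
- r.reach(position, orientation): joint-space move of the TCP to a pose.
- r.servo_line(position, rotation=None, speed=0.15): straight line of the TCP; rotation=None keeps the orientation; speed is the mean speed in m/s.
- r.move_joints(angles): joint-space move.
- r.let_go() and r.grab(squeeze=None): open the fingers fully, or close them until they stop; squeeze is the grip in N (None keeps the last).
- r.wait(seconds).
- r.inverse_kinematics(position, orientation): joint angles nearest the present ones, or None.
- r.sense(): the state.
- r.snapshot(name): name is "scene" or "top" or "wrist"; returns a dict with "frame" (384x512x3 uint8, red, green, blue), "fx", "fy", "cx", "cy" (pixels), "R" (3x3) and "t" (3): a world point X has camera coordinates R X + t. Camera axes: x right, y down, z forward; pixel columns grow to the right and rows downward; lengths in m; the calibration is good to about 2 mm. The wrist camera is an equidistant fisheye: a pixel r from the principal point sees the ray r / f radians off the axis. A picture is of the moment at which its call begins. There is no depth.
A pose or a line that the arm cannot do raises r.IKError and nothing moves.
- r.hand_in(): hands the job in; it is judged then, once.
The state is a dict: "clock": time; "joints": joint angles; "joint_vel": joint speeds; "joint_torque": joint torques, N m; "tcp_pos": TCP position; "orientation": TCP orientation; "contact_force": force on the tool from outside, world axes, zero at the start; "torque": the same for the moment, N m; "opening": finger opening in m; "gripper_force": force on a finger pad.
Only numpy, scipy, OpenCV 4.12 (cv2) and the standard library are available. Lean on these libraries where they do the work, as an engineer would, in place of code of your own. Each camera call takes 0.05 s, during which the arm holds its last target. There are 200 camera calls.

### The job

Slide the label reader's guard door fully open, take the tall sealed tin from the tray and stand it gently upright in the middle of the round pad in the reader's bay with its paper seal strip facing the scanner block squarely, then slide the guard door fully shut. Leave the other things on the counter undisturbed.

Things in the scene. Friction and masses are not known exactly. Their poses are not given: they have to be found in the camera images.
- reader: white and grey label reader (sizes in mm), fixed left or right, yaw varies. Base 200 x 360 x 10 (x, y, z); origin: centre of its underside. +y half: closed housing, 122 tall, from y = 3. -y half: the bay, floor at z = 10, side wall at y = -177 to -169 and back wall at x = 90 to 98, 125 tall. Track bar at x = 88 to 100, top at z = 143. Bay's front (-x) and top: closed only by the guard door
- pad (a point): centre of the black round pad (diameter 72, flush) on the bay floor, at (-12, -85, 10) in the reader's frame; axes as the reader's
- scan_face (a point): middle of the scanner block's glass face, which looks to the reader's -x, at (53, -85, 60) in the reader's frame, 65 from the pad's centre along +x. The black block, 37 x 70 and 80 above the bay floor, stands in the bay against the back wall
- guard (a joint): travel of the guard door in m along the reader's +y: 0 fully shut over the bay, 0.165 fully open (parked over the housing). Stays where left; friction about 3 N plus 8 N per m/s. Starts 0 to 45 mm ajar. An L of clear plastic with aluminium edges, 172 wide (y): top panel (top at z = 137, trim 139), reaching to x = 81, and front panel down to z = 15, outer face at x = -102
- guard_handle (a point): top middle of the door's handle, a dark steel upright fin 50 long (reader x), 14 thick (reader y), that stands 40 above the door's top trim: its top is at z = 179. Moves with the door; when shut it is at (-40, -89, 179) in the reader's frame
- tin: the tall tin to scan: plain dull steel cylinder, diameter 54, 95 tall, 0.17 to 0.35 kg. A white paper seal strip (18 wide on the lid, 26 on the side) runs from the middle of its lid over the edge and down one side, the tin's +x side. Stands on the tray at any of three places in a row. Origin: centre of its underside, z up
- tin_seal (a point): point on the seal strip on the tin's side, 27 out from the axis along the tin's +x and 50 above its underside
- tray: fixed wooden stock tray 160 x 240 (x, y), floor 6 thick, rim 16 tall, on the other side from the reader; place and yaw vary. Its three containers (tin, squat_tin, dropper) stand in a row along its y, 72 apart and about 11 to 24 between them, in any order; free room on their +x and -x sides. Origin: centre of its underside
- squat_tin: bystander: short dull steel tin, diameter 56, 60 tall, with the same kind of paper seal strip; stands on the tray. Origin: centre of its underside; leave it where it is
- dropper: bystander: small amber glass bottle, diameter 42, 105 tall, black cap; stands on the tray. Origin: centre of its underside; leave it where it is
- spray: bystander: white spray bottle, body diameter 62, 191 tall, head reaching 38 to the side of its axis; stands just behind the tray (far side from the robot). Origin: centre of its underside; leave it where it is
- former: bystander: turned wooden cone, foot diameter 80, 140 tall; stands just in front of the tray (robot side). Origin: centre of its underside; leave it where it is
- spool: bystander: small wooden thread spool, diameter 28, 28 tall; stands on the tray near its -x rim, between two of the three places. Origin: centre of its underside; leave it where it is
- brush: bystander: block brush 45 x 125 (its x, y), 43 tall; lies before the reader's housing. Origin: centre of its underside; leave it where it is
There are look-alikes about, which are no part of the job. What is shaped like the tin but blue is not meant.

How it is judged:
By the outcome, as a careful person would: the job done as asked, in the order asked, and still so for the second after the job is handed in, with the robot touching nothing.
It also fails if it takes over 61 s, if anything falls off the work surface, if the arm or the gripper's body presses on something with over 40 N, if the wrist force passes 120 N, or if a joint passes its speed limit or range.

## Working session

There is one attempt and no reset: what is moved stays moved. The work goes in short steps, each a Python script; the robot and the scene stay as the last script left them, time stands still between calls to the robot, and variables do not carry over. Pictures are saved under pics/ and viewed, at most 10 in all, crops included, and the job is handed in when it is done.

```bash
mkdir -p pics; cat > h.py <<'E'
import numpy as np, cv2
from station import r
def snap(n,f):
    s=r.snapshot(n); cv2.imwrite('pics/'+f+'.png',s['frame'][:,:,::-1]); np.savez('pics/'+f+'.npz',**{k:np.array(v) for k,v in s.items()}); return s
def ray(s,u,v,fish=False):
    x=(u-s['cx'])/s['fx'];y=(v-s['cy'])/s['fy']
    if fish:
        t=np.hypot(x,y); d=np.array([x/t*np.sin(t),y/t*np.sin(t),np.cos(t)]) if t>0 else np.array([0,0,1.])
    else: d=np.array([x,y,1.])
    R=np.array(s['R']);return -R.T@np.array(s['t']),R.T@d
def hit(s,u,v,z,fish=False):
    o,d=ray(s,u,v,fish);return o+d*(z-o[2])/d[2]
def proj(s,X):
    c=np.array(s['R'])@np.array(X)+np.array(s['t']);return s['fx']*c[0]/c[2]+s['cx'],s['fy']*c[1]/c[2]+s['cy']
E
python3 - <<'E'
from h import *
a=snap('scene','s0');b=snap('top','t0')
for s in(a,b):print(s['fx'],s['cx'],s['cy'],-np.array(s['R']).T@np.array(s['t']),np.round(s['R'],2).tolist())
a=cv2.imread('pics/t0.png');cv2.imwrite('pics/t0b.png',cv2.resize(a,(800,600),interpolation=cv2.INTER_CUBIC))
print({k:v for k,v in r.sense().items() if k in('clock','opening')})
E
```

```text
478.80605363737504 257.47775942329406 191.81113304578935 [1.21749104 0.35163217 1.13425713] [[-0.45, 0.89, -0.01], [0.71, 0.35, -0.61], [-0.54, -0.28, -0.8]]
411.14882424877584 248.1363494211422 188.95073391950118 [ 0.37345621 -0.00491006  1.14480176] [[0.03, -1.0, 0.0], [-0.99, -0.03, -0.16], [0.16, -0.0, -0.99]]
{'clock': 0.1, 'opening': 0.08802375286624678}
```

View pics/t0b.png

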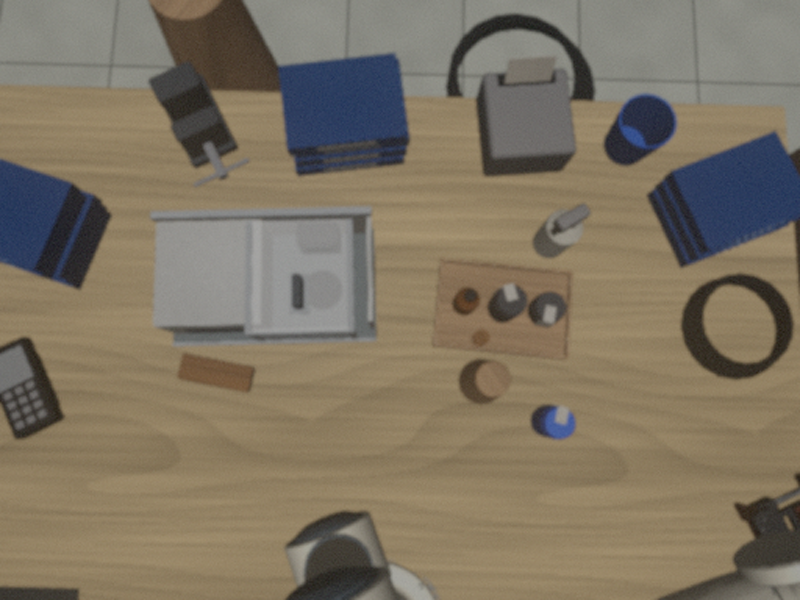

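View pics/s0.png

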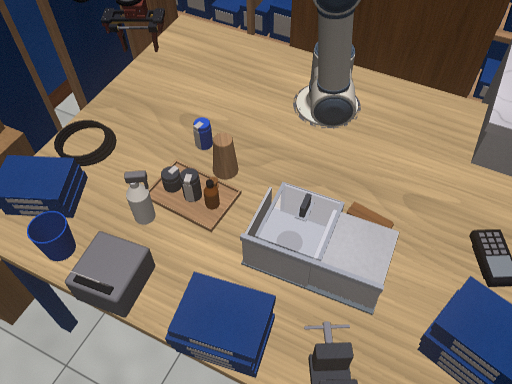

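The top view shows the reader on the left at (265,275), with its fin at (298,291), and the tray on the right at (503,310). There are three tin-like candidates in it: steel on the tray at (508,302), steel on the tray at (548,308), and blue at (555,422), which is excluded by colour. In the scene view the middle one, at (191,187), looks taller than its neighbour at (172,178), so it is probably the tin. I'll confirm that in an enlarged crop.

```bash
python3 - <<'E'
import cv2,numpy as np
s=cv2.imread('pics/s0.png');t=cv2.imread('pics/t0.png')
k=lambda a,f:cv2.resize(a,None,fx=f,fy=f,interpolation=cv2.INTER_CUBIC)
A=k(s[150:230,140:250],3.6);B=k(t[160:235,270:370],4)  
C=k(t[125:225,92:247],4)
W=np.zeros((600,800,3),np.uint8)
W[:A.shape[0]-0,:A.shape[1]]=A[:600];W[:B.shape[0],400:400+B.shape[1]]=B
C=k(t[128:222,92:247],3.2);W[300:300+C.shape[0],:C.shape[1]]=C[:300]
cv2.imwrite('pics/c1.png',W)
E
```

```text
(no output)
```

View pics/c1.png

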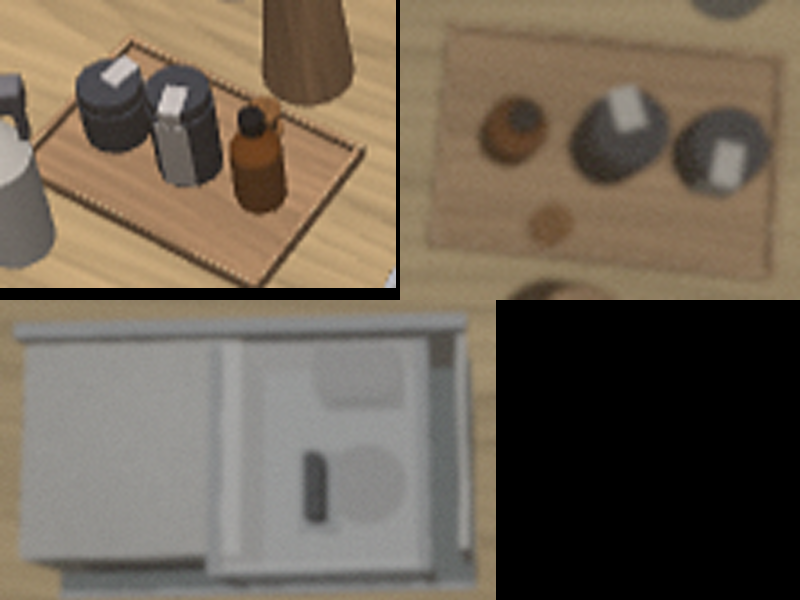

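The crop confirms it. The middle can is the tall tin, with its strip running toward +x. The right can is the short squat_tin and the left one is the dropper. Next I'll work out positions from the pixels.

```bash
python3 - <<'E'
from h import *
t=dict(np.load('pics/t0.npz'));s=dict(np.load('pics/s0.npz'))
C=lambda x,y:(x/3.2+92,(y-300)/3.2+128)
B=lambda x,y:((x-400)/4+270,y/4+160)
A=lambda x,y:(x/3.6+140,y/3.6+150)
def ph(n,p,z,S=t):print(n,np.round(hit(S,*p,z)*1000,1)[:2])
ph('baseFL',C(62,597),.01);ph('baseFR',C(475,582),.01)
ph('barBL',C(14,324),.143);ph('barBR',C(467,315),.143)
ph('fin+x',C(315,451),.179);ph('fin-x',C(315,523),.179)
ph('door front L',C(209,576),.139);ph('door front R',C(430,572),.139)
ph('tin lid',B(625,122),.101);ph('tin lid (seal end)',B(627,90),.101);ph('seal inner',B(632,128),.101)
ph('squat lid',B(725,142),.066);ph('dropper cap',B(524,117),.111)
ph('trayTL',B(447,28),.016);ph('trayTR',B(779,62),.016);ph('trayBR',B(769,276),.016);ph('trayBL',B(432,247),.016)
ph('scene tin lid',A(182,92),.101,s);ph('scene spray base',(145,214),.0,s)
f=lambda x,y:(x/1.5625,y/1.5625)
ph('spray head',f(572,219),.185);ph('spray head tip',f(588,210),.185);ph('spray neck',f(565,228),.14);ph('former',f(492,378),.14)
E
```

```text
baseFL [460.2 369.2]
baseFR [483.   13.9]
barBL [663.6 380.5]
barBR [681.2  24.4]
fin+x [561.5 133.6]
fin-x [507.2 130.9]
door front L [469.5 215.6]
door front R [477.3  46.5]
tin lid [ 546.5 -206.3]
tin lid (seal end) [ 567.4 -207.7]
seal inner [ 542.7 -210.8]
squat lid [ 540.7 -279.5]
dropper cap [ 546.2 -140. ]
trayTL [623.9 -98. ]
trayTR [ 606.2 -330.8]
trayBR [ 456.4 -321.1]
trayBL [469.8 -89.8]
scene tin lid [ 549.8 -197.9]
scene spray base [ 665.  -294.6]
spray head [ 658.5 -286.8]
spray head tip [ 673.6 -312. ]
spray neck [ 656.5 -288.5]
former [ 412.8 -170.8]
```

```bash
python3 - <<'E'
from h import *
print(r.sense()['orientation'])
for y in(3,-177):print(y,r.inverse_kinematics([.534,.132,.46],[180,0,y]))
for y in(-94.3,85.7):print(y,r.inverse_kinematics([.546,-.206,.4],[180,0,y]),r.inverse_kinematics([.56,.11,.3],[180,0,y]))
r.reach([.534,.132,.46],[180,0,3])
s=snap('wrist','w1');print(s['fx'],s['cx'],s['cy'],r.sense()['clock'])
R=np.array(s['R']);print(np.round(R,2).tolist(),-R.T@s['t'])
def fp(X):
    c=R@X+s['t'];th=np.arctan2(np.hypot(c[0],c[1]),c[2]);ph=np.arctan2(c[1],c[0]);return s['cx']+s['fx']*th*np.cos(ph),s['cy']+s['fy']*th*np.sin(ph)
print('fin expected',fp(np.array([.534,.132,.179])))
E
```

```text
[-1.79898451e+02 -3.29705504e-03  2.55435014e+01]
3 [ 1.03409561e+01 -1.43738028e+00  7.16735573e+01 -2.54444375e-14
  1.09763823e+02  9.73409561e+01]
-177 [ 10.34095614  -1.43738028  71.67355734   0.         109.76382294
 -82.65904386]
-94.3 None None
85.7 [-24.01103046   2.61564197  73.70449793   0.         103.6798601
 -19.71103046] [ 7.69757498e+00  9.67162473e-01  8.55103889e+01 -2.54444375e-14
  9.35224486e+01  1.19975750e+01]
297.3186396354542 250.38282740573223 192.7147018802067 2.7333
[[0.05, -1.0, -0.0], [-0.96, -0.05, 0.28], [-0.28, -0.01, -0.96]] [0.61151369 0.13480163 0.44123837]
fin expected (np.float64(249.23653858829246), np.float64(192.57347689027168))
```

View pics/w1.png

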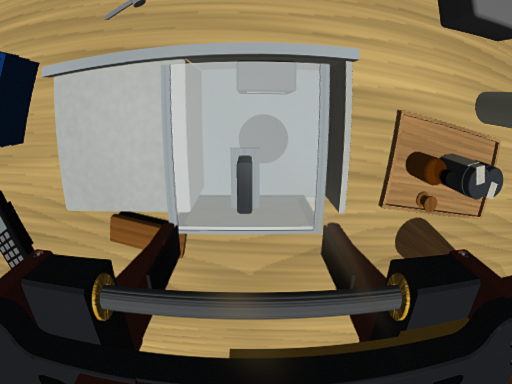

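The wrist view shows the fin at (245,157)–(245,213), about 4 px left of where I predicted. The pad is visible at (263,138).

```bash
python3 - <<'E'
from h import *
s=dict(np.load('pics/w1.npz'));g=cv2.cvtColor(s['frame'],cv2.COLOR_RGB2GRAY)
for row in(170,180,190,195,200,205,210):print(row,g[row,230:262].tolist())
for p in[(245,213),(245,195),(245,187),(245,183)]:print(p,hit(s,*p,.179,True)*1000)
E
```

```text
170 [177, 158, 160, 164, 163, 159, 121, 64, 66, 71, 70, 71, 72, 73, 73, 75, 76, 76, 78, 79, 75, 79, 131, 161, 158, 157, 160, 159, 159, 167, 179, 180]
180 [181, 159, 158, 162, 162, 164, 158, 61, 59, 64, 63, 66, 64, 65, 67, 68, 69, 69, 71, 70, 68, 73, 127, 160, 156, 156, 157, 159, 159, 167, 180, 179]
190 [181, 165, 158, 161, 161, 165, 158, 50, 55, 61, 61, 61, 61, 61, 62, 63, 63, 64, 66, 65, 63, 67, 126, 159, 157, 156, 160, 159, 158, 167, 182, 182]
195 [155, 159, 159, 161, 162, 164, 159, 61, 54, 59, 59, 58, 60, 58, 60, 61, 61, 63, 64, 62, 61, 65, 125, 160, 156, 156, 159, 159, 158, 158, 154, 153]
200 [151, 157, 159, 161, 162, 165, 160, 65, 52, 58, 58, 59, 58, 58, 58, 60, 61, 60, 62, 61, 58, 63, 123, 159, 156, 157, 159, 159, 157, 156, 151, 151]
205 [151, 156, 158, 160, 162, 164, 159, 62, 56, 57, 57, 58, 57, 56, 56, 58, 60, 59, 60, 60, 55, 61, 123, 158, 156, 157, 160, 159, 158, 155, 152, 152]
210 [150, 149, 150, 149, 150, 153, 149, 75, 57, 55, 57, 56, 56, 55, 57, 59, 58, 58, 58, 59, 54, 61, 119, 151, 151, 150, 148, 148, 149, 149, 149, 149]
(245, 213) [513.79102647 134.9987022  179.        ]
(245, 195) [531.47344192 135.78740692 179.        ]
(245, 187) [539.11671564 136.13219419 179.        ]
(245, 183) [542.89527826 136.30353399 179.        ]
```

```bash
python3 - <<'E'
from h import *
p0=np.array([.535,.1357,.328]);u=np.array([-np.sin(np.radians(3)),np.cos(np.radians(3)),0])
r.servo_line(p0+[0,0,.04],speed=.25);r.servo_line(p0,speed=.1)
r.grab(20);st=r.sense();print(st['opening'],st['tcp_pos'],st['contact_force'],st['clock'])
r.servo_line(p0+u*.12,speed=.12)
d=.12
while d<.16:
    d+=.004;r.servo_line(p0+u*d,speed=.06);st=r.sense()
    q=(np.array(st['tcp_pos'])-p0)@u;f=np.array(st['contact_force']);print(round(d,3),round(q,4),np.round(f,1))
    if abs(f@u)>15:break
print(r.sense()['clock'])
snap('top','t1')
E
```

```text
0.013760187701320002 [0.53496455 0.13589194 0.32796554] [-0.14297173  1.11770889 -0.62915877] 4.925
0.124 0.1238 [-0.3 -0.7  0.6]
0.128 0.1281 [-1.8 -0.6 -0.1]
0.132 0.1324 [-1.2  0.6 -0. ]
0.136 0.1364 [-1.2 -0.2 -0. ]
0.14 0.1389 [-2.7 -9.5  1.5]
0.144 0.1402 [ -4.2 -22.3   4.1]
7.575
```

```bash
python3 - <<'E'
from h import *
r.let_go();p=np.array(r.sense()['tcp_pos']);r.servo_line(p+[0,0,.07],speed=.3)
r.reach([.50,.1115,.46],[180,0,3]);s=snap('wrist','w2')
r.reach([.546,-.206,.42],[180,0,85.7]);s2=snap('wrist','w3');print(r.sense()['clock'])
W=np.vstack([s['frame'][40:330],s2['frame'][40:350]])[:,:,::-1]
cv2.imwrite('pics/w23.png',W);print(W.shape)
E
```

```text
11.8083
(600, 512, 3)
```

View pics/w23.png

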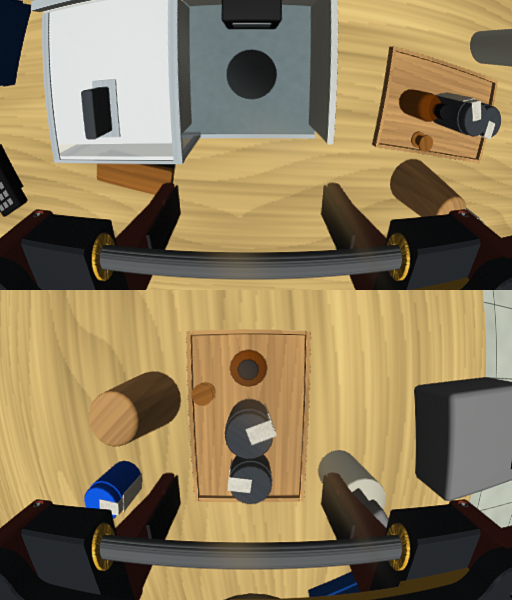

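The upper frame (w2) shows the open bay, with the pad at full-frame (251,115) and the scanner block above it. The lower frame (w3) shows the tin's lid at about (249,183), with its strip pointing right (+x). Next I'll measure both.

```bash
python3 - <<'E'
from h import *
s=dict(np.load('pics/w2.npz'));g=cv2.cvtColor(s['frame'],cv2.COLOR_RGB2GRAY)
m=np.zeros_like(g);m[82:145,215:290]=(g[82:145,215:290]<70)*255
cs,_=cv2.findContours(m,0,1);c=max(cs,key=cv2.contourArea)[:,0]
w=np.array([hit(s,*p,.010,True)[:2] for p in c])
print('pad',cv2.minEnclosingCircle((w*1000).astype(np.float32)),cv2.boundingRect(c))
# edges: base front edge and bay line
print(g[170:182,250].tolist(), [g[y,190:325:15].tolist() for y in (45,60,66,70)])
t=dict(np.load('pics/w3.npz'));f=t['frame'];hsv=cv2.cvtColor(f,cv2.COLOR_RGB2HSV);y0,y1,x0,x1=140,206,215,285
cut=hsv[y0:y1,x0:x1]
wm=((cut[:,:,2]>165)&(cut[:,:,1]<60)).astype(np.uint8)*255
cs,_=cv2.findContours(wm,0,1);c=max(cs,key=cv2.contourArea)[:,0]+[x0,y0]
w=np.array([hit(t,*p,.101,True)[:2] for p in c])*1000
print('strip',cv2.boundingRect(c),cv2.minAreaRect(w.astype(np.float32)),cv2.boxPoints(cv2.minAreaRect(w.astype(np.float32))).round(1).tolist())
k=lambda a,n:cv2.resize(a,None,fx=n,fy=n,interpolation=cv2.INTER_CUBIC)
A=k(s['frame'][30:190,160:350],2.2);B=k(f[140:235,205:295],4.1)
W=np.zeros((600,800,3),np.uint8);W[:A.shape[0],:A.shape[1]]=A;W[:B.shape[0],425:425+B.shape[1]]=B
cv2.imwrite('pics/c2.png',W[:400,:,::-1])
E
```

```text
pad ((566.8084106445312, 114.11906433105469), 35.94152069091797) (227, 90, 50, 49)
[126, 125, 123, 121, 170, 182, 181, 181, 176, 174, 176, 180] [[70, 103, 119, 37, 38, 38, 21, 105, 68], [120, 119, 122, 16, 16, 14, 23, 121, 102], [124, 121, 119, 35, 34, 36, 120, 122, 110], [123, 119, 118, 120, 124, 122, 120, 121, 100]]
strip (246, 170, 30, 25) ((556.5661010742188, -205.8901824951172), (28.042301177978516, 17.804643630981445), 16.468509674072266) [[540.5999755859375, -201.3000030517578], [545.5999755859375, -218.39999389648438], [572.5, -210.5], [567.5, -193.39999389648438]]
```

View pics/c2.png

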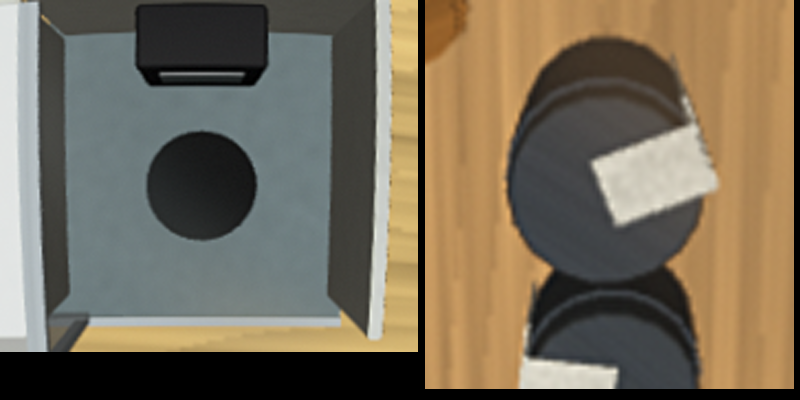

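```bash
python3 - <<'E'
from h import *
s=dict(np.load('pics/w2.npz'));t=dict(np.load('pics/w3.npz'));g=cv2.cvtColor(s['frame'],cv2.COLOR_RGB2GRAY).astype(float)
def edge(cols,r0,r1,z,sgn):
    P=[]
    for c in cols:
        d=np.diff(cv2.GaussianBlur(g,(1,3),0)[r0:r1,c])*sgn;i=int(d.argmax())
        if 0<i<len(d)-1:
            a,b,e=d[i-1:i+2];i+=.5*(a-e)/(a-2*b+e)
        P.append(hit(s,c,r0+i+.5,z,True)[:2]*1000)
    P=np.array(P);vx,vy,x,y=cv2.fitLine(P.astype(np.float32),cv2.DIST_HUBER,0,.01,.01).ravel()
    v=np.array([vx,vy])*np.sign(vy);n=np.array([-v[1],v[0]]);print('yaw',np.degrees(np.arctan2(-v[0],v[1])),x,y,'resid',abs((P-[x,y])@n).mean())
edge(range(206,308,2),167,180,.01,1)
edge(range(232,274,2),62,74,.01,1)
u=np.load('pics/t1.npz')['frame']
T=dict(np.load('pics/t0.npz'))
print('lid',hit(t,248.9,185.9,.101,True)*1000)
E
```

```text
yaw 2.9365962 479.30786 104.25186 resid 0.027264570407486758
yaw 2.9209003 632.6243 114.982155 resid 0.05712455450088863
lid [ 543.84352965 -209.00143058  101.        ]
```

```bash
python3 - <<'E'
from h import *
x,y=.5435,-.2095
r.servo_line([x,y,.33],speed=.2);r.servo_line([x,y,.247],speed=.1)
st=r.sense();print(np.round(st['contact_force'],1))
r.grab(30);st=r.sense();print(st['opening'],st['gripper_force'],np.round(st['contact_force'],1))
r.servo_line([x,y,.28],speed=.08);st=r.sense();print(st['opening'],np.round(st['contact_force'],1))
r.servo_line([x,y,.45],speed=.2)
r.servo_line([.5668,.1141,.45],[180,0,72.2],speed=.2)
st=r.sense();print(st['opening'],np.round(st['contact_force'],1),st['tcp_pos'],st['clock'])
s=snap('wrist','w4');b=snap('top','t2')
B=cv2.resize(b['frame'][110:240,80:250],None,fx=2.2,fy=2.2)
W=np.zeros((384,512+B.shape[1],3),np.uint8);W[:,:512]=s['frame'];W[:B.shape[0],512:]=B;W=W[:,:,::-1]
cv2.imwrite('pics/w4b.png',cv2.resize(W,None,fx=.89,fy=.89))
E
```

```text
[-0.4 -0.4 -0.3]
0.05332512641939845 29.99789075633495 [ 0.3  0.  -0.1]
0.053329784210480055 [ 0.6 -0.4 -2.2]
0.05333510796477789 [-0.8  0.2 -2.7] [0.566814   0.11341745 0.45004239] 17.3667
```

View pics/w4b.png

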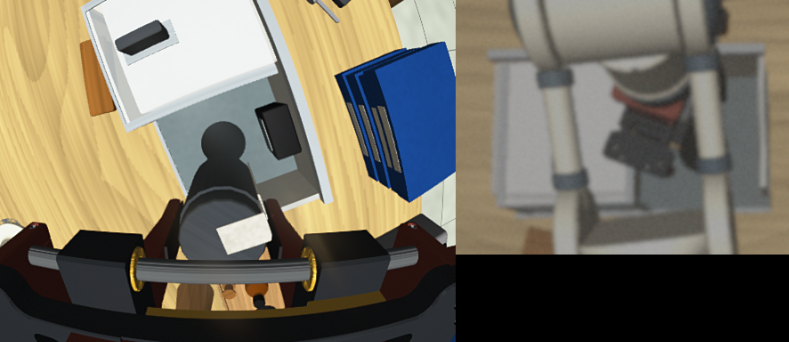

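The tin is held upright above the bay, with its strip at about (270,262) full-frame and the door parked over the housing. I'll check the strip angle, then lower.

```bash
python3 - <<'E'
from h import *
t=dict(np.load('pics/w4.npz'));hsv=cv2.cvtColor(t['frame'],cv2.COLOR_RGB2HSV);y0,y1,x0,x1=225,290,235,305
c=hsv[y0:y1,x0:x1];wm=((c[:,:,2]>165)&(c[:,:,1]<60)).astype(np.uint8)*255
cs,_=cv2.findContours(wm,0,1);c=max(cs,key=cv2.contourArea)[:,0]+[x0,y0]
w=np.array([hit(t,*p,.304,True)[:2] for p in c])*1000
q=cv2.minAreaRect(w.astype(np.float32));print(cv2.boundingRect(c),q,cv2.boxPoints(q).round(1).tolist())
X,Y=.5668,.1141
r.servo_line([X,Y,.27],speed=.2);r.wait(.2)
f0=r.sense()['contact_force'][2];z=.257
while z>.246:
    r.servo_line([X,Y,z],speed=.04);f=r.sense()['contact_force'][2]-f0;print(round(z,4),round(f,2))
    if f>1.5:break
    z-=.0012
print(r.sense()['tcp_pos'],r.sense()['clock'])
E
```

```text
(243, 225, 62, 61) ((579.2506713867188, 116.83250427246094), (28.37582015991211, 25.882335662841797), 2.473423480987549) [[564.5, 129.10000610351562], [565.5999755859375, 103.30000305175781], [594.0, 104.5], [592.9000244140625, 130.39999389648438]]
0.257 -1.19
0.2558 -1.23
0.2546 -0.59
0.2534 -0.84
0.2522 -1.02
0.251 -0.17
0.2498 8.02
[0.56688749 0.11415432 0.25114882] 20.6917
```

```bash
python3 - <<'E'
from h import *
X,Y=.5668,.1141
r.servo_line([X,Y,.2508],speed=.02);r.let_go();r.servo_line([X,Y,.36],speed=.12);r.reach([.50,.112,.46],[180,0,3]);s=snap('wrist','w5');t=s
print(r.sense()['clock'])
hsv=cv2.cvtColor(t['frame'],cv2.COLOR_RGB2HSV)
y0,y1,x0,x1=70,160,200,300
c=hsv[y0:y1,x0:x1];wm=((c[:,:,2]>165)&(c[:,:,1]<60)).astype(np.uint8)*255
cs,_=cv2.findContours(wm,0,1)
for c in cs:
    if cv2.contourArea(c)<60:continue
    c=c[:,0]+[x0,y0];w=np.array([hit(t,*p,.105,True)[:2] for p in c])*1000
    q=cv2.minAreaRect(w.astype(np.float32));print(cv2.boundingRect(c),q,cv2.boxPoints(q).round(1).tolist())
cv2.imwrite('pics/w5b.png',cv2.resize(t['frame'][30:190,60:350,::-1],None,fx=2.7,fy=2.7,interpolation=cv2.INTER_CUBIC))
E
```

```text
23.8833
(241, 93, 21, 24) ((580.05224609375, 115.15104675292969), (25.998720169067383, 22.170042037963867), 3.0288751125335693) [[566.5, 125.5], [567.7000122070312, 103.4000015258789], [593.5999755859375, 104.80000305175781], [592.4000244140625, 126.9000015258789]]
```

View pics/w5b.png

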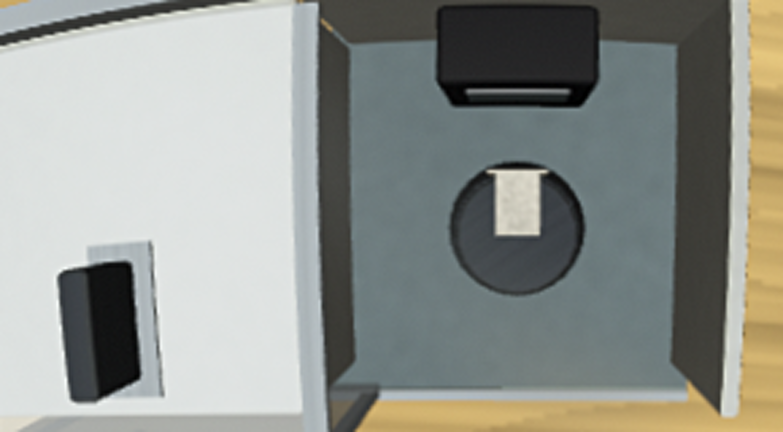

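The tin stands on the pad with its strip at 3.0° (reader yaw is 2.9°) and its centre within 1 mm. Next I'll shut the door.

```bash
python3 - <<'E'
from h import *
a=np.radians(2.93);u=np.array([-np.sin(a),np.cos(a),0]);p0=np.array([.535,.1357,.328])+u*.139
r.reach(p0+[0,0,.07],[180,0,2.93]);r.servo_line(p0,speed=.12);r.grab(20);print(r.sense()['opening'],r.sense()['clock'])
r.servo_line(p0-u*.150,speed=.1)
d=.150
while d<.18:
    d+=.003;r.servo_line(p0-u*d,speed=.06);st=r.sense()
    q=(p0-np.array(st['tcp_pos']))@u;f=np.array(st['contact_force']);print(round(d,3),round(q,4),np.round(f,1))
    if abs(f@u)>15:break
r.let_go();p=np.array(r.sense()['tcp_pos']);r.servo_line(p+[0,0,.08],speed=.2)
r.reach([.45,.04,.48],[180,0,3]);s=snap('wrist','w6');r.reach([.35,-.3,.48],[180,0,30]);b=snap('top','t3');c=snap('scene','s3');print(r.sense()['clock'])
k=lambda a,n:cv2.resize(a,None,fx=n,fy=n,interpolation=cv2.INTER_CUBIC)
W=np.zeros((600,800,3),np.uint8);A=k(s['frame'][:260,100:480],2.1)[:300];W[:300,:400]=cv2.resize(s['frame'],(400,300));W[:300,400:]=cv2.resize(b['frame'],(400,300))
W[300:,:400]=cv2.resize(c['frame'],(400,300));W[300:,400:]=k(c['frame'][175:310,230:410],2.222)[:300,:400]
cv2.imwrite('pics/end.png',W[:,:,::-1])
E
```

```text
0.01345869786340854 26.475
0.153 0.1534 [ 5.1  0.4 -3.7]
0.156 0.1563 [ 5.5  0.4 -1.9]
0.159 0.1593 [ 5.1  1.1 -1.8]
0.162 0.1623 [ 5.7  0.4 -2.8]
0.165 0.1653 [ 5.3  0.4 -1.7]
0.168 0.1665 [ 4.4 10.7 -4.3]
0.171 0.1675 [ 5.5 20.5 -3.4]
33.6917
```

View pics/end.png

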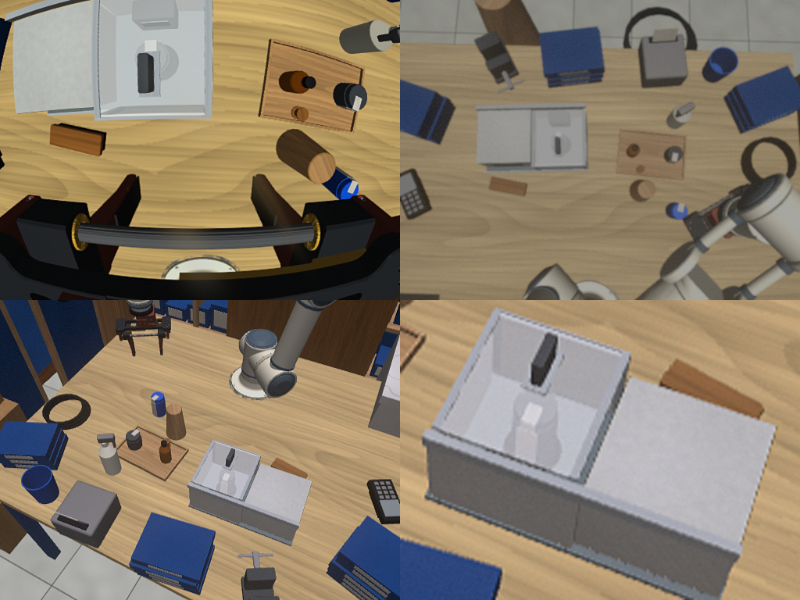

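The door is shut against its stop, with about 165 mm travelled between stops. The tin stands under the clear door with its strip toward the scanner, and the bystanders look unmoved.

```bash
python3 -c "
from h import *
print(r.hand_in())"
```

```text
the job is handed in; nothing more can be done
None
```

The job is handed in: I slid the door fully open, stood the tin on the pad about 1 mm from centre with its seal facing the scanner to within about 0.1° by camera, and shut the door fully, in about 34 s, with no sign that anything else moved.

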